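# Open the desk caddy and take off the canister cap of unknown thread hand

### The job

Swing the front door of the walnut desk caddy (the one with the bar handle) wide open, then take the brass cap off the canister inside: nobody remembers whether its quarter-turn thread is ordinary or left-handed, so try loosening it one way and, if it will not come, the other. Lift the cap off and finish holding it still and upright in the gripper, well clear above the canister (at least 6 cm above its mouth), with the door left open and the other things on the desk left where they are.

Things in the scene. Friction and masses are not known exactly. Their poses are not given: they have to be found in the camera images.
- caddy: Walnut desk caddy, fixed, no roof: 125 mm deep (x), 250 wide (y). Origin on the desk, front faces its -x, z up. Left part = canister bay, inside x -55 to 58 mm, y -80 to 80 mm; side walls 170 mm high, back wall 95 mm, front closed by the door (panel x -70 to -55 mm). Right part, y -160 to -90 mm: solid dummy drawer block, 125 mm high.
- door (a joint): Opening angle of the caddy's door (rad): 0 shut, up to 1.75, the free edge swinging out towards the robot. Vertical hinge at the left (+y) edge. Light (0.06 N m friction), stays where left. Panel 178 mm wide, 15 mm thick, top edge 168 mm above the desk. Starts 0 to 0.15 open.
- door_hinge (a point): Point on the door's hinge axis, 148 mm above the desk; its frame turns with the door: -y runs along the panel to the free edge, -x points out of its front face.
- door_handle (a point): Middle of the brass bar handle: a level round bar 11 mm thick, 60 mm long, along the panel, 35 mm in front of the door's face, 148 mm above the desk, 20 mm below the door's top edge. At x -42.5, y -115 mm in the door_hinge frame; same axes.
- canister_mouth (a point): Centre of the top of the canister fixed in the caddy's bay (caddy x = -19 mm, y = 0), 75 mm above the desk; the cap's lower rim sits here; axes as the caddy's. Canister: aluminium, 60 mm diameter up to 46 mm above the desk, then a 40 mm neck with a 47 mm flange 5 mm thick at the top. A 34 mm wide, 20 mm high threaded stub stands above, hidden in the cap.
- cap: Loose brass cap, 16-sided drum 48 mm across, 34 mm high, 60 to 130 g, hollow below. Origin: centre of lower rim, z up. Quarter-turn thread, hand unknown and not visible. Loosening way: turns freely 80 degrees to a stop; from 60 on it lifts straight off. Other way: stops after 6 degrees, stays locked. It does not climb as it turns; locked, it lifts 2 mm at most. 2.5 mm side play.
- mug: Bystander: white ceramic mug, 80 mm in diameter, 92 mm high, loose on the desk. Origin under its middle.
- notebook: Bystander: brown notebook, 140 x 200 x 16 mm, lying loose on the desk. Origin under its middle.

How it is judged:
On the way, in this order (a step that is already met when the one before it is completed fails the run):
1. the door is swung wide open (over 1.1 rad) with the cap still on the canister (value of joint door above 1.1 rad and z of cap in the frame of canister_mouth below 0.006 m), for 0.2 s.
2. the cap has come off the thread in the fingers, upright over the mouth (z of cap in the frame of canister_mouth above 0.022 m and contact force between the fingers and cap above 1 N and angle between cap's own z axis and vertical below 0.4 rad), for 0.1 s.
At the end, for the whole second after the job is handed in: The cap is held in the fingers, at rest (under 0.03 m/s) and upright within 0.4 rad, its rim more than 55 mm above the canister's mouth and not touching the caddy or door; the door is still open by more than 1.0 rad (z of cap in the frame of canister_mouth above 0.055 m and contact force between the fingers and cap above 1 N and contact force between cap and caddy below 0.05 N and angle between cap's own z axis and vertical below 0.4 rad and linear speed of cap below 0.03 m/s and value of joint door above 1 rad); the arm keeps its last pose, push and grip.
It fails at once if a bystander is pushed more than 30 mm or the mug tipped (distance of any of mug, notebook from where it was at the start of the episode above 0.03 m or angle between mug's own z axis and vertical above 0.4 rad).
It also fails if it takes over 53 s, if anything falls off the work surface, if the arm or the gripper's body presses on something with over 40 N, if the wrist force passes 120 N, or if a joint passes its speed limit or range.

### The arm

A 6-joint arm with a two-finger parallel gripper is mounted at the origin on the work surface. World frame = base frame: x ahead of the robot, y to its left, z up, the work surface at z = 0. Lengths are in m, angles in rad, forces in N, time in s.
With the tool pointing down it reaches from about 0.375 to 0.75 m from the base axis. Payload 9 kg.
Tool frame: the origin (TCP) lies between the finger pads; the fingertips stand 22 mm ahead of it and the grasp point (between the pads) lies 3 mm ahead of it (robot.tcp_to_tips is the distance from the TCP to the fingertips, in m); z points along the fingers, y is the line along which they close (so a half turn about z gives the same grasp; the last joint's range is limited). The gripper opens to 85 mm and grips with 20 to 120 N. Pads are 22 mm wide; open, the fingers measure 114 mm over their backs; the gripper's body (76 mm by 85 mm) begins 54 mm behind the grasp point. The pads swing forward as they close: fully open they stand 13 mm farther back than shut.
Start: joints at [-1.383, 0.104, 0.097, 1.564, 0, 1.353], TCP at [0.237, -0.551, 0.253] pointing down, gripper open.
Joint ranges: [-2.99, 2.99], [-0.84, 1.86], [-1.1, 1.16], [-1.84, 2.11], [-1.51, 1.56], [-3.14, 3.14]. Speed limits (rad/s): [2.22, 2.22, 2.57, 3.14, 3.14, 3.14].

### API

Orientations are given as [roll, pitch, yaw] about the fixed x, y, z axes, in that order (R = Rz(yaw) Ry(pitch) Rx(roll)).
In Python, from station import robot gives the robot as it stands.
- The arm moves only by the shell command python3 -m handwheel 'ROWS' [FORCE]. ROWS is JSON, a list of rows, each a list of 5 numbers: the opening, from 0 (shut) to 1 (fully open), then the shift along the world's x, y, z in cm, then the turn about the world's z in degrees. A call has 1 to 20 rows; each row is the pose to reach, as a shift and turn from the pose commanded when the call began; what a row does not reach only later rows make up. A row lasts 1/12 s, in which the tool goes at most 41.7 mm and 7.16 degrees, less where a joint would pass 70% of its speed; a pose out of reach is approached as far as the arm can. A call with a gripper value outside its range is refused whole. The fingers move at their own pace and stop on an object; FORCE is the grip in N (left out, the last holds). Time passes only in rows, so rows that repeat a pose let the fingers close. It gives the time, the measured TCP pose, the force, the opening and the grip force at its end, in the units of the state.
- robot.read_state(): the state, without advancing time (a new reading comes with each control period).
- robot.get_image(name): name is "side" or "top" or "wrist"; returns (picture, depth): 384x512x3 uint8, red, green, blue; 384x512 float32, m along the optical axis (not along the pixel's ray), 0 where there is no reading.
- robot.calibration(name): a dict with "fx", "fy", "cx", "cy" (pixels), "dist_coeffs" ([k1, k2, p1, p2, k3] as OpenCV has them; the pictures are not rectified), "rvec" (rotation vector, rad) and "tvec" (3), from world to camera coordinates, as OpenCV has them. Camera axes: x right, y down, z forward; pixel columns grow to the right and rows downward; lengths in m; the calibration is good to about 2 mm. A picture is of the moment at which its call begins: read the wrist's pose just before it. calibration takes no time and is no camera call; for the wrist camera it gives the pose at the moment of the call.
- robot.finish_job(): hands the job in; it is judged then, once.
The state is a dict: "time_s": time; "qpos": joint angles; "joint_vel": joint speeds; "joint_torque": joint torques, N m; "eef_pos": TCP position; "ee_rot": TCP orientation; "ft_force": force on the tool from outside, world axes, zero at the start; "wrist_torque": the same for the moment, N m; "gripper_width": finger opening in m; "grasp_force": force on a finger pad.
Only numpy, scipy, OpenCV 4.12 (cv2) and the standard library are available. Lean on these libraries where they do the work, as an engineer would, in place of code of your own. Each camera call takes 0.05 s, during which the arm holds its last target. There are 200 camera calls.

## Working session

There is one attempt and no reset: what is moved stays moved. The work goes in short steps, Python scripts to look and compute and a shell command to move; the robot and the scene stay as the last step left them, time stands still between calls to the robot, and variables do not carry over. Pictures are saved under pics/ and viewed, at most 10 in all, crops included, and the job is handed in when it is done.

```bash
mkdir -p pics; ls; cat > h.py <<'E'
from station import robot
import numpy as np, cv2
def cam(n):
    c=robot.calibration(n); K=np.array([[c['fx'],0,c['cx']],[0,c['fy'],c['cy']],[0,0,1.]])
    R=cv2.Rodrigues(np.array(c['rvec'],float))[0]; return K,np.array(c['dist_coeffs'],float),R,np.array(c['tvec'],float).ravel()
def grab(n,f):
    c=cam(n); im,d=robot.get_image(n); np.savez('pics/'+f+'.npz',im=im,d=d,K=c[0],D=c[1],R=c[2],t=c[3])
    cv2.imwrite('pics/'+f+'.png',im[:,:,::-1]); return im,d
def load(f):
    z=np.load('pics/'+f+'.npz'); return z
def ray(f,u,v):
    z=load(f); p=cv2.undistortPoints(np.array([[[u,v]]],float),z['K'],z['D'])[0,0]
    return -z['R'].T@z['t'], z['R'].T@np.array([p[0],p[1],1.])
def atz(f,u,v,h):
    o,d=ray(f,u,v); return o+d*(h-o[2])/d[2]
def dep(f,u,v):
    o,d=ray(f,u,v); return o+d*load(f)['d'][int(round(v)),int(round(u))]
def tri(a,b):
    A=np.zeros((3,3));B=np.zeros(3)
    for o,d in(a,b):
        d=d/np.linalg.norm(d);M=np.eye(3)-np.outer(d,d);A+=M;B+=M@o
    return np.linalg.solve(A,B)
def proj(f,P):
    z=load(f); return cv2.projectPoints(np.array(P,float).reshape(-1,1,3),cv2.Rodrigues(z['R'])[0],z['t'],z['K'],z['D'])[0][:,0]
E
python3 - <<'E'
from h import *
a,_=grab('top','top0'); b,_=grab('side','side0')
cv2.imwrite('pics/both.png',cv2.resize(np.vstack([a,b])[:,:,::-1],(800,1200))[:600]) 
cv2.imwrite('pics/t0.png',cv2.resize(a,(800,600))[:,:,::-1]);cv2.imwrite('pics/s0.png',cv2.resize(b,(800,600))[:,:,::-1])
for n in('top0','side0'):
    z=load(n);print(n,-z['R'].T@z['t'],z['R'][2])
print(robot.read_state())
E
```

```text
pics
top0 [0.40006989 0.01858076 1.1390393 ] [ 0.17047536 -0.01718306 -0.98521211]
side0 [-0.00948216  1.06279932  0.81218048] [ 0.41685581 -0.75636322 -0.50412887]
{'time_s': 0.1, 'qpos': array([-1.38272009e+00,  1.04668518e-01,  9.65491755e-02,  1.56389353e+00,
        1.79493127e-05,  1.35305241e+00]), 'joint_vel': array([-3.91350861e-04,  9.76311262e-05,  2.57074536e-04,  1.87029703e-04,
       -5.15954165e-04, -1.02211501e-04]), 'joint_torque': array([ 6.44726868e-03, -5.58208287e+01,  5.04718423e+01,  1.32007702e-02,
       -1.69045129e-04,  1.10963219e-05]), 'eef_pos': array([ 0.23680118, -0.55100093,  0.2525843 ]), 'ee_rot': array([-3.14040871e+00, -2.80333418e-04,  4.05819978e-01]), 'ft_force': array([ 0.41479039,  0.71782964, -0.43386528]), 'wrist_torque': array([-0.01844486, -0.02364026, -0.03660361]), 'grasp_force': 0.0, 'gripper_width': 0.08532973572411412}
```

View pics/t0.png

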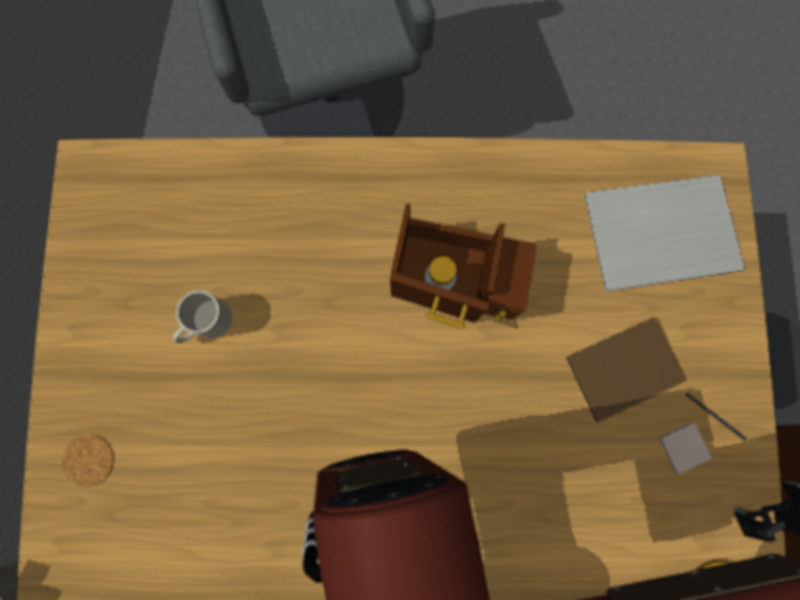

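View pics/s0.png

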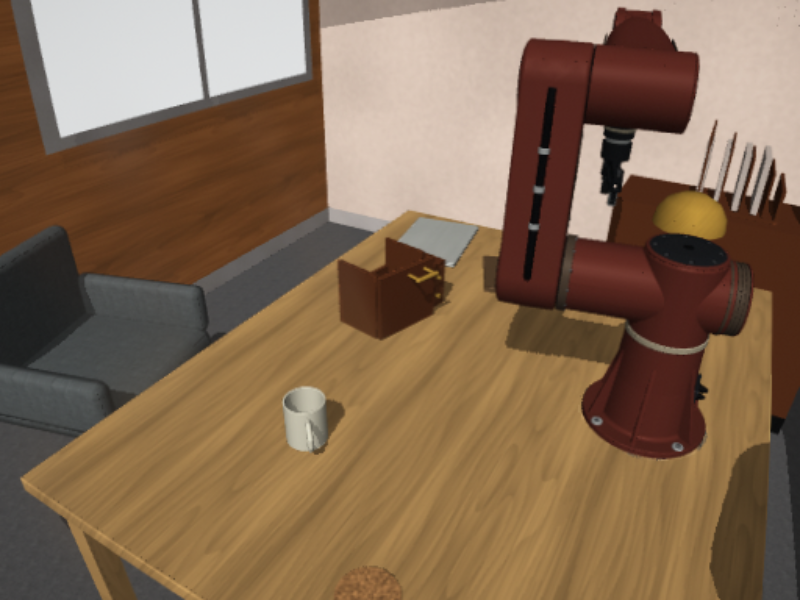

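The top view shows the caddy at about (460,265), cap at (443,268), handle bar at (447,318), mug at (200,315) and notebook at (627,370). In the side view the caddy is at about (390,285) and the handle at (422,277). Next I enlarge both.

```bash
python3 - <<'E'
from h import *
a=load('top0')['im'][125:213,240:350]; b=load('side0')['im'][145:220,205:300]
A=cv2.resize(a,(770,616),interpolation=cv2.INTER_CUBIC)[:,:,::-1]
A=cv2.resize(a,None,fx=3.6,fy=3.6,interpolation=cv2.INTER_CUBIC); B=cv2.resize(b,None,fx=4.1,fy=4.1,interpolation=cv2.INTER_CUBIC)
H=max(A.shape[0],B.shape[0]); C=np.zeros((H,A.shape[1]+B.shape[1],3),np.uint8);C[:A.shape[0],:A.shape[1]]=A;C[:B.shape[0],A.shape[1]:]=B
print(A.shape,B.shape);cv2.imwrite('pics/c0.png',C[:,:,::-1])
for n in('top0','side0'):
    im=load(n)['im'].astype(int);print(n,'d',[ (u,v,dep(n,u,v).round(3).tolist()) for u,v in ([(283,172),(286,203),(260,133),(320,147),(128,200),(401,236)] if n=='top0' else [(271,175),(245,165)])])
E
```

```text
(317, 396, 3) (308, 389, 3)
top0 d [(283, 172, [0.637, -0.067, 0.109]), (286, 203, [0.54, -0.07, 0.157]), (260, 133, [0.732, -0.0, 0.171]), (320, 147, [0.692, -0.164, 0.173]), (128, 200, [0.571, 0.41, 0.006]), (401, 236, [0.456, -0.436, 0.02])]
side0 d [(271, 175, [0.559, -0.1, 0.134]), (245, 165, [0.825, -0.359, -0.001])]
```

View pics/c0.png

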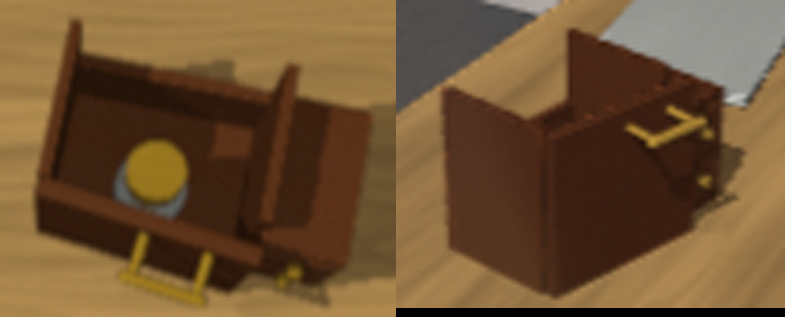

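Crop: the bar runs from (122,277) to (205,300) in the top half and from (650,143) to (707,124) in the side half. The cap top's centre is at (157,170). The left wall's top runs from (43,185) to (76,20), and the back corner of the drawer wall is at (293,66).

```bash
python3 - <<'E'
from h import *
T=lambda u,v:((u+.5)/3.6-.5+240,(v+.5)/3.6-.5+125)
S=lambda u,v:((u-396+.5)/4.1-.5+205,(v+.5)/4.1-.5+145)
h=[tri(ray('top0',*T(*a)),ray('side0',*S(*b))) for a,b in(((122,277),(650,143)),((205,300),(707,124)))]
print('bar ends tri',np.round(h,4), 'atz', [atz('top0',*T(*p),.148).round(4) for p in((122,277),(205,300))])
d=h[1]-h[0];print('len',np.linalg.norm(d),'bar yaw',np.degrees(np.arctan2(d[0],-d[1])))
print('cap',atz('top0',*T(157,170),.109).round(4))
for p in((43,185),(76,20),(293,66),(265,232),(262,262),(38,186),(369,112)): print(p,atz('top0',*T(*p),.17 if p[0]!=369 else .125).round(4))
# depth cloud of wall tops
z=load('top0');P=[]
for v in range(125,213):
  for u in range(240,350):
    P.append(dep('top0',u,v))
P=np.array(P)
q=P[(P[:,2]>.160)&(P[:,2]<.18)]
for nm,m in(('left',q[:,1]>-.03),('right',(q[:,1]<-.12))):
    w=q[m&(q[:,0]>.63)]; l=cv2.fitLine(w[:,:2].astype(np.float32),cv2.DIST_HUBER,0,.01,.01).ravel();print(nm,len(w),l,np.degrees(np.arctan2(l[1],l[0])),w.mean(0))
c=P[(abs(P[:,2]-.109)<.006)&(np.linalg.norm(P[:,:2]-[.637,-.067],axis=1)<.035)];print('cap cloud',len(c),c.mean(0),c.min(0),c.max(0))
b=P[(P[:,2]>.135)&(P[:,2]<.16)&(P[:,0]<.565)];print('bar cloud',len(b),b.mean(0))
E
```

```text
bar ends tri [[ 0.5452 -0.0367  0.148 ]
 [ 0.5246 -0.1012  0.1437]] atz [array([ 0.545 , -0.0368,  0.148 ]), array([ 0.5273, -0.0994,  0.148 ])]
len 0.06790362978925542 bar yaw -17.727145288304676
cap [ 0.637  -0.0678  0.109 ]
(43, 185) [0.6114 0.0229 0.17  ]
(76, 20) [ 0.7408 -0.0024  0.17  ]
(293, 66) [ 0.7046 -0.1683  0.17  ]
(265, 232) [ 0.5756 -0.1428  0.17  ]
(262, 262) [ 0.5529 -0.1399  0.17  ]
(38, 186) [0.6107 0.0267 0.17  ]
(369, 112) [ 0.6809 -0.2366  0.125 ]
left 151 [ 0.9781639  -0.20783506  0.68396163  0.00896965] -11.995512 [0.68396164 0.00896965 0.17076826]
right 114 [ 0.9759787  -0.21786617  0.6673167  -0.16073914] -12.583734 [ 0.66731665 -0.16073914  0.17020182]
cap cloud 220 [ 0.63478456 -0.06736562  0.10958561] [ 0.61037246 -0.09048155  0.10306051] [ 0.65773876 -0.04392415  0.1143678 ]
bar cloud 172 [ 0.54363244 -0.07718892  0.15251647]
```

The measurements agree. Caddy yaw is about -12.2°, the cap is at (0.6365, -0.0677), and the bar is at (0.536, -0.0685, 0.148). The door is about 0.1 rad open. I'll approach above the handle with the tool yaw at about -108°, because that branch leaves joint 6 room for the door swing.

```bash
python3 -m handwheel '[[0.3,15,24,1,7],[0.3,15,24,1,14],[0.3,15,24,1,21],[0.3,15,24,1,28],[0.3,15,24,1,35],[0.3,15,24,1,42],[0.3,15,24,1,49],[0.3,15,24,1,56],[0.3,15,24,1,63],[0.3,15,24,1,70],[0.3,15,24,1,77],[0.3,15,24,1,84],[0.3,15,24,1,91],[0.3,15,24,1,98],[0.3,15,24,1,105],[0.3,15,24,1,112],[0.3,15,24,1,114],[0.3,15,24,1,114]]' 40
python3 -m handwheel '[[0.3,15,24,0,7],[0.3,15,24,0,14],[0.3,15,24,0,21],[0.3,15,24,0,28],[0.3,15,24,0,35],[0.3,15,24,0,42],[0.3,15,24,0,49],[0.3,15,24,0,56],[0.3,15,24,0,63],[0.3,15,24,0,70],[0.3,15,24,0,77],[0.3,15,24,0,84],[0.3,15,24,0,91],[0.3,15,24,0,98],[0.3,15,24,0,105],[0.3,15,24,0,112],[0.3,15,24,0,115],[0.3,15,24,0,115],[0.3,15,24,0,115]]'
python3 - <<'E'
from h import *
s=robot.read_state();print(s['eef_pos'],np.degrees(s['ee_rot']),np.degrees(s['qpos']),s['gripper_width'])
im,_=grab('wrist','w1');cv2.imwrite('pics/w1b.png',cv2.resize(im,(800,600))[:,:,::-1])
E
```

```text
time_s: 1.6
eef_pos: [0.3868, -0.3112, 0.263]
ee_rot: [3.141, -0.001, 2.397]
ft_force: [-0.4, -0.3, 0.4]
gripper_width: 0.0254
grasp_force: 0.0
time_s: 3.18
eef_pos: [0.5368, -0.0713, 0.2631]
ee_rot: [3.141, 0.0, -1.884]
ft_force: [0.3, -0.3, 0.6]
gripper_width: 0.0255
grasp_force: 0.0
[ 0.53677941 -0.07126473  0.2631145 ] [ 1.79973178e+02  2.59029011e-03 -1.07941399e+02] [-2.14106601e+01 -4.10138986e+00 -3.57269125e+00  9.05556283e+01
  9.62455243e-04 -9.34692618e+01] 0.02549521414757028
```

View pics/w1b.png

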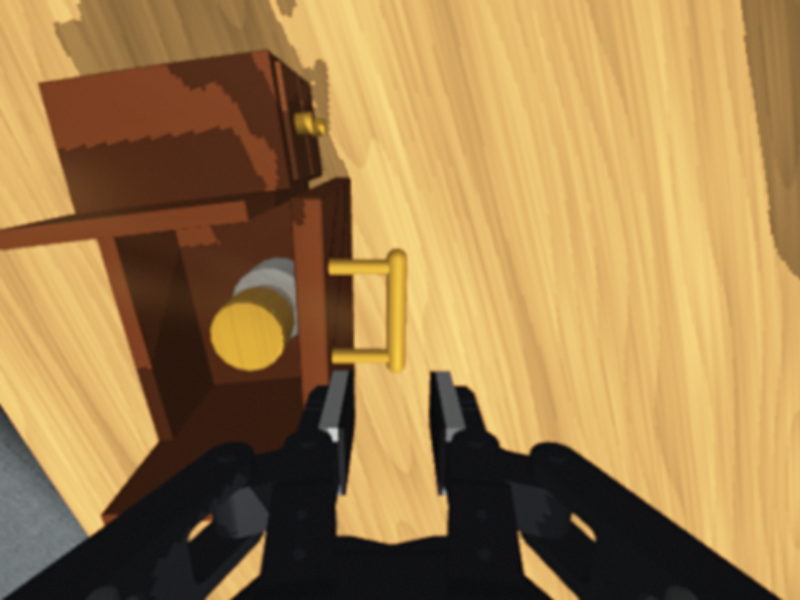

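The wrist view shows the bar from (397,255) to (397,365), upright between the finger gap lines, the cap top's centre at (248,335), and the door's top edge at columns 300-325.

```bash
python3 - <<'E'
from h import *
W=lambda u,v:((u+.5)*.64-.5,(v+.5)*.64-.5)
T=lambda u,v:((u+.5)/3.6-.5+240,(v+.5)/3.6-.5+125)
for p in((397,256),(397,364),(397,311)): print(atz('w1',*W(*p),.148).round(4),dep('w1',*W(*p)).round(4))
print('tri bar',tri(ray('w1',*W(397,311)),ray('top0',*T(163.5,288.5))).round(4))
print('tri cap',tri(ray('w1',*W(248,335)),ray('top0',*T(157,170))).round(4), atz('w1',*W(248,335),.109).round(4))
print('door top front/back',atz('w1',*W(324,280),.168).round(4),atz('w1',*W(298,280),.168).round(4))
E
```

```text
[ 0.5249 -0.0975  0.148 ] [ 0.5247 -0.0982  0.1512]
[ 0.5437 -0.0387  0.148 ] [ 0.5431 -0.0406  0.1521]
[ 0.5341 -0.0687  0.148 ] [ 0.5336 -0.0707  0.1538]
tri bar [ 0.5352 -0.0683  0.1471]
tri cap [ 0.6376 -0.0679  0.1023] [ 0.6338 -0.0694  0.109 ]
door top front/back [ 0.5609 -0.1014  0.168 ] [ 0.5728 -0.1053  0.168 ]
```

The bar reads (0.5345, -0.0685, 0.148) from both pairs. Next: descend, grip it and check.

```bash
python3 -m handwheel '[[0.3,-0.2,0.3,-3,0],[0.3,-0.2,0.3,-6,0],[0.3,-0.2,0.3,-8,0],[0.3,-0.2,0.3,-10,0],[0.3,-0.2,0.3,-11.2,0],[0.3,-0.2,0.3,-11.2,0],[0,-0.2,0.3,-11.2,0],[0,-0.2,0.3,-11.2,0],[0,-0.2,0.3,-11.2,0],[0,-0.2,0.3,-11.2,0],[0,-0.2,0.3,-11.2,0]]' 25
python3 - <<'E'
from h import *
s=robot.read_state();p=s['eef_pos'];ps=np.degrees(s['ee_rot'][2])
H=np.array([.6128,.0285]);r=p[:2]-H;print(p,ps,np.hypot(*r))
for a in range(0,71,5):
    t=np.radians(-a);R=np.array([[np.cos(t),-np.sin(t)],[np.sin(t),np.cos(t)]]);print(a,((R@r-r)*100).round(1))
E
```

```text
time_s: 4.15
eef_pos: [0.5352, -0.0685, 0.1521]
ee_rot: [-3.141, -0.0, -1.881]
ft_force: [0.1, -0.3, -2.6]
gripper_width: 0.01
grasp_force: 25.1
[ 0.53524216 -0.06846753  0.15208455] -107.76254371147854 0.12416891854379684
0 [0. 0.]
5 [-0.8  0.7]
10 [-1.6  1.5]
15 [-2.2  2.3]
20 [-2.8  3.2]
25 [-3.4  4.2]
30 [-3.8  5.2]
35 [-4.2  6.2]
40 [-4.4  7.3]
45 [-4.6  8.3]
50 [-4.7  9.4]
55 [-4.6 10.5]
60 [-4.5 11.6]
65 [-4.3 12.6]
70 [-4.  13.7]
```

Gripped, with a width of 10 mm. Now I swing the door along the arc.

```bash
python3 -m handwheel '[[0,-0.8,0.7,0,-5],[0,-1.6,1.5,0,-10],[0,-2.2,2.3,0,-15],[0,-2.8,3.2,0,-20],[0,-3.4,4.2,0,-25],[0,-3.8,5.2,0,-30],[0,-4.2,6.2,0,-35],[0,-4.4,7.3,0,-40],[0,-4.6,8.3,0,-45],[0,-4.7,9.4,0,-50],[0,-4.6,10.5,0,-55],[0,-4.5,11.6,0,-60],[0,-4.3,12.6,0,-65],[0,-4,13.7,0,-70],[0,-4,13.7,0,-70],[0,-4,13.7,0,-70]]'
python3 - <<'E'
from h import *
s=robot.read_state();print(s['eef_pos'],np.degrees(s['ee_rot'][2]),np.degrees(s['qpos']),s['grasp_force'],s['gripper_width'],s['ft_force'])
a,_=grab('top','top1');b,_=grab('side','side1')
C=np.hstack([cv2.resize(a[110:230,220:350],(420,388)),cv2.resize(b[130:230,190:320],(370,388))]);cv2.imwrite('pics/c1.png',C[:,:,::-1])
E
```

```text
time_s: 5.48
eef_pos: [0.4952, 0.0686, 0.152]
ee_rot: [-3.141, 0.001, -3.099]
ft_force: [-1.0, 0.2, 1.7]
gripper_width: 0.01
grasp_force: 26.3
[0.49518568 0.06864279 0.15204502] -177.55465242531795 [-7.12264988e+00 -1.15019794e+01 -2.18982112e+01  7.95469863e+01
 -1.77207337e-02 -9.56799378e+00] 26.29694312810898 0.010023736512013099 [-1.01425652  0.20887303  1.66823632]
```

View pics/c1.png

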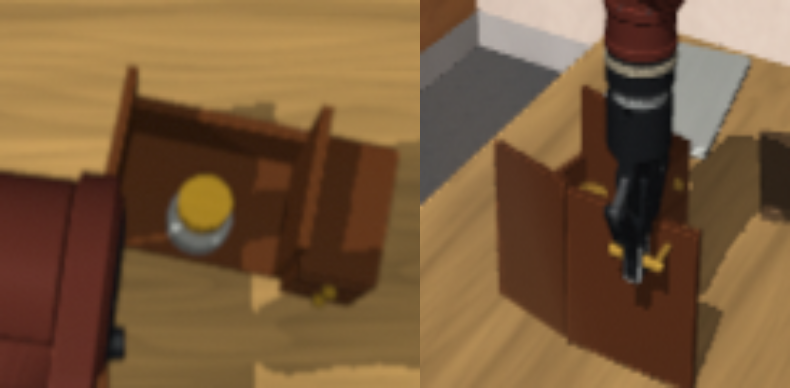

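The door is open about 76° with the gripper still on the bar. The cap is untouched, at (205,205) in the crop. I release, rise and move above the cap, then check with the wrist camera.

```bash
python3 -m handwheel '[[0.3,0,0,0,0],[0.3,0,0,0,0],[0.3,0,0,0,0],[0.3,0,0,3,0],[0.3,0,0,6,0],[0.3,0,0,9,0],[0.5,0,0,10,0],[1,3,-3,10,-4],[1,6,-6,10,-8],[1,9,-9,10,-12],[1,11,-11,10,-14.6],[1,13,-13,10,-14.6],[1,14,-13.7,10,-14.6],[1,14,-13.7,10,-14.6],[1,14,-13.7,10,-14.6]]'
python3 - <<'E'
from h import *
s=robot.read_state();print(s['eef_pos'],np.degrees(s['ee_rot']),np.degrees(s['qpos']),s['gripper_width'],s['ft_force'],s['wrist_torque'])
im,d=grab('wrist','w2');a,_=grab('top','top2');
cv2.imwrite('pics/w2b.png',np.hstack([cv2.resize(im,(440,330)),cv2.resize(a[100:220,220:350],(357,330))])[:,:,::-1])
m=(im[:,:,0]>120)&(im[:,:,2]<80)&(im[:,:,1]>80)&(d>0);v,u=np.nonzero(m)
P=np.array([dep('w2',a,b) for a,b in zip(u,v)]);print(len(P),np.percentile(P,[1,50,99],axis=0).round(4))
k=abs(P[:,2]-.109)<.003;Q=P[k]
c,r=cv2.minEnclosingCircle(Q[:,:2].astype(np.float32));print(c,r,Q.mean(0))
E
```

```text
time_s: 6.83
eef_pos: [0.6346, -0.0685, 0.2505]
ee_rot: [3.141, -0.001, 2.926]
ft_force: [-0.3, 0.4, -0.1]
gripper_width: 0.0857
grasp_force: 0.0
[ 0.63464288 -0.06853652  0.25052854] [ 1.79973091e+02 -8.03643816e-02  1.67626782e+02] [-1.78863289e+01  1.28782365e+01  1.28894280e+01  9.00937694e+01
  1.90637643e-02 -5.51310529e+00] 0.08569530361088507 [-0.33574168  0.44143091 -0.07436478] [0.04108189 0.02473417 0.01042525]
13525 [[ 0.4524 -0.3798 -0.0018]
 [ 0.5824 -0.0743  0.1238]
 [ 0.7202  0.0654  0.2851]]
(0.6445958614349365, -0.10710544139146805) 0.13530975580215454 [ 0.63217866 -0.07272817  0.10857339]
```

View pics/w2b.png

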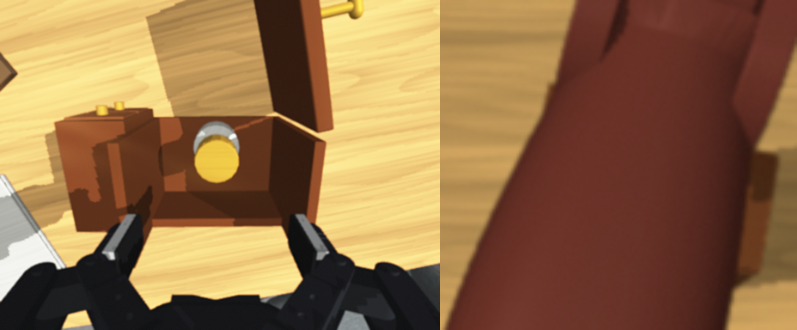

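In the wrist half the cap top's centre is at (217,160), its sides at columns 195 and 239. The door stands wide open at upper right.

```bash
python3 - <<'E'
from h import *
f=512/440
W=lambda u,v:((u+.5)*f-.5,(v+.5)*f-.5)
p=W(217,160);print(atz('w2',*p,.109).round(4),dep('w2',*p).round(4))
z=load('w2');P=np.array([dep('w2',u,v) for u in range(222,285) for v in range(150,218)])
Q=P[abs(P[:,2]-.109)<.005];Q=Q[np.linalg.norm(Q[:,:2]-np.median(Q[:,:2],0),axis=1)<.03]
print(len(Q),Q.mean(0),(Q.max(0)+Q.min(0))/2,Q.max(0)-Q.min(0))
T=lambda u,v:((u+.5)/3.6-.5+240,(v+.5)/3.6-.5+125)
print(tri(ray('w2',*p),ray('top0',*T(157,170))).round(4))
print(proj('w2',[.6355,-.068,.109])/f)
E
```

```text
[ 0.6337 -0.0668  0.109 ] [ 0.6338 -0.0668  0.1086]
2004 [ 0.63479916 -0.06783758  0.10841805] [ 0.63561973 -0.06805864  0.1077837 ] [0.04696967 0.04831518 0.00754149]
[ 0.6449 -0.0699  0.0727]
[[216.32924257 161.90395172]]
```

Cap at (0.635, -0.068), top 0.1085, agreeing with the first fix. I descend and grip.

```bash
python3 -m handwheel '[[1,0,0.1,-4,0],[1,0,0.1,-8,0],[1,0,0.1,-11,0],[1,0,0.1,-13,0],[1,0,0.1,-15.2,0],[1,0,0.1,-15.2,0],[0,0,0.1,-15.2,0],[0,0,0.1,-15.2,0],[0,0,0.1,-15.2,0],[0,0,0.1,-15.2,0],[0,0,0.1,-15.2,0],[0,0,0.1,-15.2,0]]' 60
python3 -c "
from h import *
s=robot.read_state();print(s['wrist_torque'],s['ft_force'],s['grasp_force'],s['gripper_width'])"
python3 -m handwheel '[[0,0,0,0,2],[0,0,0,0,4],[0,0,0,0,6],[0,0,0,0,8],[0,0,0,0,10],[0,0,0,0,12],[0,0,0,0,12]]'
python3 -c "
from h import *
s=robot.read_state();print(s['wrist_torque'],s['ft_force'],s['grasp_force'],s['gripper_width'],np.degrees(s['ee_rot']))"
```

```text
time_s: 7.93
eef_pos: [0.6362, -0.0675, 0.1021]
ee_rot: [-3.142, 0.004, 2.926]
ft_force: [-1.6, 1.8, 7.3]
gripper_width: 0.0467
grasp_force: 62.3
[ 0.18734228  0.20470228 -0.00095725] [-1.59474573  1.83808497  7.3191491 ] 62.302340576425195 0.046668885863809226
time_s: 8.52
eef_pos: [0.6364, -0.0677, 0.102]
ee_rot: [-3.141, 0.004, 3.138]
ft_force: [-0.4, 0.3, 6.9]
gripper_width: 0.0467
grasp_force: 62.2
[0.05290427 0.09815171 0.05531159] [-0.44547365  0.28263592  6.92809403] 62.18346232082695 0.04669209935595889 [-179.93908862    0.22959916  179.77726149]
```

The torque stays near 0.05 N m after 12° counterclockwise, past the 6° stop of the locked way, so the thread looks ordinary. I continue to 70°.

```bash
python3 -m handwheel '[[0,0,0,0.2,6],[0,0,0,0.2,12],[0,0,0,0.2,18],[0,0,0,0.2,24],[0,0,0,0.2,30],[0,0,0,0.2,36],[0,0,0,0.2,42],[0,0,0,0.2,48],[0,0,0,0.2,54],[0,0,0,0.2,59],[0,0,0,0.2,59],[0,0,0,0.2,59]]'
python3 -c "
from h import *
s=robot.read_state();print(s['wrist_torque'],s['grasp_force'],np.degrees(s['ee_rot']))"
```

```text
time_s: 9.52
eef_pos: [0.6352, -0.0674, 0.1021]
ee_rot: [-3.141, 0.0, -2.121]
ft_force: [0.2, -0.6, 1.7]
gripper_width: 0.0466
grasp_force: 61.6
[-0.09738539  0.00300461 -0.02355327] 61.60153951495886 [-1.79951183e+02  1.55234136e-02 -1.21509081e+02]
```

```bash
python3 -m handwheel '[[0,0,0,0.2,0],[0,0,0,0.4,0],[0,0,0,0.6,0],[0,0,0,0.8,0],[0,0,0,1,0],[0,0,0,1,0]]'
```

```text
time_s: 10.02
eef_pos: [0.6351, -0.0674, 0.112]
ee_rot: [-3.141, 0.0, -2.118]
ft_force: [-0.2, -0.5, -0.7]
gripper_width: 0.0469
grasp_force: 61.6
```

It lifts freely, with only about the cap's weight on the wrist. I raise it well clear and look.

```bash
python3 -m handwheel '[[0,0,0,1,0],[0,0,0,2,0],[0,0,0,3,0],[0,0,0,4,0],[0,0,0,5,0],[0,0,0,6,0],[0,0,0,7,0],[0,0,0,8,0],[0,0,0,9,0],[0,0,0,10,0],[0,0,0,11,0],[0,0,0,11,0],[0,0,0,11,0],[0,0,0,11,0],[0,0,0,11,0]]'
python3 - <<'E'
from h import *
a,_=grab('wrist','w3');b,_=grab('side','side3')
C=np.hstack([cv2.resize(a,(440,330)),cv2.resize(b[110:230,190:320],(357,330))]);cv2.imwrite('pics/c3.png',C[:,:,::-1])
E
```

```text
time_s: 11.27
eef_pos: [0.6345, -0.0672, 0.2204]
ee_rot: [3.14, -0.0, -2.118]
ft_force: [0.6, -0.1, -0.1]
gripper_width: 0.0471
grasp_force: 61.7
```

View pics/c3.png

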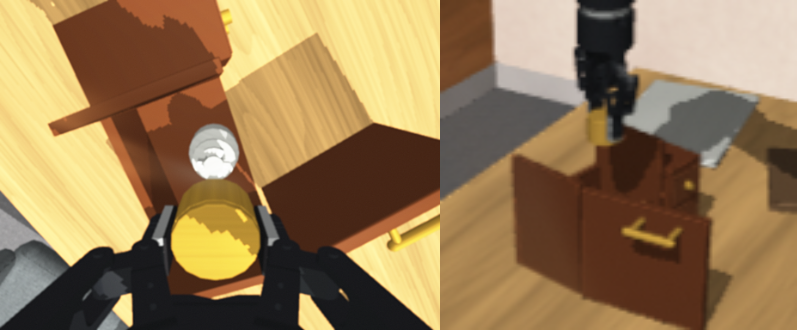

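The cap is upright between the pads at (215,230), and the bare stub shows below it at (213,152). The door is wide open. The rim is about 12 cm above the mouth, so I hand in.

```bash
python3 -c "
from station import robot
print(robot.finish_job())"
```

```text
the job is handed in; nothing more can be done
None
```

The door is wide open (about 76°) and the brass cap came off counterclockwise (ordinary thread); I handed in with it held still and upright about 12 cm above the canister mouth, and no verdict was returned.

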